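Lock the ceramic flow orifice into the bayonet port

ROBOT

A 7-joint arm with a two-finger parallel gripper is mounted at the origin on the work surface. World frame = base frame: x ahead of the robot, y to its left, z up, the work surface at z = 0. Lengths are in mm, angles in rad, forces in N, time in s.
With the tool pointing down it reaches from about 400 to 900 mm from the base axis. Payload 5.6 kg.
Tool frame: the origin (TCP) lies midway between the tips of the shut fingers; the grasp point (between the pads) lies 19 mm behind it; x points along the fingers, y is the direction in which the jaws open and shut, and the axes are right-handed (so a half turn about x gives the same grasp; the last joint's range is limited). The gripper opens to 92 mm and grips with 3 to 60 N. Pads are 20 mm wide; open, the fingers measure 128 mm over their backs; the gripper's body (75 mm by 189 mm) begins 69 mm behind the grasp point.
Start: joints at [-1.235, 0.468, -0.012, 1.603, 0.006, 1.071, -0.056], TCP at [240.415, 603.912, 214.592] pointing down, gripper open.
Joint ranges: [-2.53, 2.53], [-0.31, 2.02], [-1.57, 1.55], [0.28, 2.44], [-1.29, 4.43], [0.15, 1.84], [-2.92, 2.92]. Speed limits (rad/s): [2.57, 2.57, 3.14, 3.14, 3.14, 3.14, 3.14].

INTERFACE

Orientations are given as a rotation vector (axis times angle).
In Python, from cell import robot, grip, kin, viewer gives the robot as it stands. Calls block until the motion is done:
- robot.movep(position, orientation): joint-space move of the TCP to a pose.
- robot.servo_line(position, feed=150, rotation=None): straight line of the TCP; rotation=None keeps the orientation; feed is the mean speed in mm/s.
- robot.goto_joints(angles): joint-space move.
- grip(opening, newtons=None): opening from 0.0 (shut) to 1.0 (fully open); newtons is the grip in N (None keeps the last); returns when the fingers have stopped.
- robot.hold(seconds).
- kin.ik(position, orientation): joint angles nearest the present ones, or None.
- robot.observe(): the state.
- viewer.read_camera(name): name is "side" or "top" or "wrist"; returns the picture (400x640x3 uint8, red, green, blue); there is no depth.
- viewer.camera_info(name): a dict with "camera_matrix" (3x3 intrinsics, pixels), "k1" (the pictures are not rectified: a ray, as slopes to the right and down, at radius r is drawn at 1 + k1 r^2 times it, then the intrinsics apply), "R" (3x3) and "t" (3): a world point X has camera coordinates R X + t. Camera axes: x right, y down, z forward; pixel columns grow to the right and rows downward; lengths in mm; the calibration is good to about 2 mm. A picture is of the moment at which its call begins: read the wrist's pose just before it. camera_info takes no time and is no camera call; for the wrist camera it gives the pose at the moment of the call.
A pose or a line that the arm cannot do raises robot.IKError and nothing moves.
- robot.job_done(): hands the job in, once; it reports no verdict.
Trained networks look in the newest picture that a camera, given by its name, has taken for a name from the list of things; names that differ only in an ending like _2 or _b are one class to them, and where a whole thing is asked for, a point or a joint stands for the part that bears it (a point fixed in the world has none). Each returns a list of dicts, best first, with "confidence" (0 to 1); they miss things now and then, are a little off and sometimes report something else, mostly with a low value. They report only what shows in the picture. A call takes as long as a camera call. They do not tell look-alikes from the thing itself.
- viewer.silhouettes(name, camera): "mask" (400x640 bool, what is visible of it).
- viewer.pinpoint(name, camera): "at" ([x, y, z] in mm, in the coordinates of the camera as it stood for that picture, good to about 4 mm: a listed point, or the origin of a listed thing).
The state is a dict: "t": time; "joints": joint angles; "joint_velocities": joint speeds; "joint_torque": joint torques, N m; "tcp_pos": TCP position; "tcp_rot": TCP orientation; "contact_force": force on the tool from outside, world axes, zero at the start; "wrist_torque": the same for the moment, N m; "grip_width": opening from 0.0 (shut) to 1.0 (fully open).
Only numpy, scipy, OpenCV 4.12 (cv2) and the standard library are available. Lean on these libraries where they do the work, as an engineer would, in place of code of your own. Each camera call takes 0.05 s, during which the arm holds its last target.

TASK

Take the white ceramic flow orifice by its brass grip bar out of the blue storage block and fit it in the bayonet port of the test manifold: drop its two lugs into the open slots, press it in against the spring, twist it clockwise as seen from above to the stop, then ease off so that it springs up into its notches, and let go of it locked. Work by feel, because the ceramic chips if it is forced against the port, and leave everything else standing where it is.

Things in the scene. Friction and masses are not known exactly. Their poses are not given: they have to be found in the camera images.
- orifice: The flow orifice, a loose upright bayonet cartridge, about 0.2 kg, in a pocket of the blue block. Origin: centre of its underside (foot), z up its axis. White ceramic nose 34 mm across, z 0 to 34 mm, foot chamfered 3 mm; white cap disc 45 mm across, z 34 to 40 mm; brass grip bar above. Half a turn about z gives the same part. The two other cartridges have its shape, one all brass, one all black.
- orifice_bar (a point): Middle of the orifice's brass grip bar, on its axis, 57 mm above its foot; axes as the orifice's. The bar spans 40 mm along x, is 12 mm thick along y with upright flat faces, and stands z 40 to 74 mm above the foot, on top of the cap disc.
- orifice_lug (a point): Outer end of one of the orifice's two equal steel lugs, at +x (the other lies at -x), 25.5 mm from the axis and 19 mm above the foot. The lugs stick out of the nose right below the two ends of the grip bar, 3 mm past the cap disc; each is 8 mm wide and 6 mm high (16 to 22 mm above the foot).
- block: Blue plastic storage block, fixed, 260 mm along its x, 80 mm along its y, 16 mm high; origin at the centre of its underside. Three round pockets 38 mm wide, 78 mm apart along its x, 8 mm deep (floor 8 mm above the table) hold the three cartridges upright.
- manifold: Test manifold, fixed: an aluminium block 90 mm (its x) by 170 mm (its y), 50 mm high, pipe unions out to 140 mm at both y ends, a small gauge at +y and a bleed valve at -y, both under 90 mm high. Origin at the centre of its underside. The bayonet port stands upright on the middle of its top.
- port_base (a point): Point on the port's axis, level with the manifold block's top face; axes as the manifold's. The port is a steel ring 58 mm across with a 37.4 mm bore. It is screwed down on its seal, so its rim stands anywhere from 36 to 48 mm above this point: that height must be felt or seen. In the bore a sprung seat meets the orifice's foot 20 mm below the rim, pushing 3 N, and 0.8 N more per mm.
- port_slot (a point): Foot of one of the port's two equal entry slots (red mark), at +x of port_base, 29 mm from the axis, level with the block's top; the other slot lies at -x. The slots are open at the rim; the lugs enter when the bar lies along port_base's x, with 1.9 mm play beside each lug. When the spring starts to push, the lugs are 4 mm down in the slots and the orifice cannot turn more than 6 degrees.
- port_notch (a point): Point below one notch (black mark), 60 degrees clockwise (from above) of port_slot, 29 mm from the axis, level with the block's top. Lugs pass clockwise under a 10 mm thick bridge once the foot is 32 mm below the rim (12.5 N of spring); at 34 mm (14 N) the cap lands hard on the rim. A wall stops the turn at 67 degrees. Let up there, lugs rise into the notches: foot 27.5 mm below the rim.
- plug_brass: Bystander: all-brass blanking cartridge of the orifice's shape and size, in another pocket of the blue block. Origin: centre of its underside.
- plug_black: Bystander: all-black plastic blanking cartridge of the orifice's shape and size, in another pocket of the blue block. Origin: centre of its underside.
- cylinder: Bystander: glass graduated cylinder, 37 mm across, 222 mm high, on a blue hexagonal foot 68 mm wide; loose. Origin: centre of its underside.
- check_valve: Bystander: bronze check valve lying on the counter, 90 mm long along its x, 42 mm wide, 58 mm high; loose. Origin: centre of its underside.
- meter: Bystander: brass water meter with a blue register head, 94 mm across, 190 mm long along its y over the pipe ends, 82 mm high; loose. Origin: centre of its underside.
- wrench: Bystander: steel wrench lying flat, 190 mm long along its x, under 15 mm high; loose. Origin: centre of its underside.
- sample_bottle: Bystander: white plastic sample bottle, 56 mm across, 130 mm high; loose. Origin: centre of its underside.
Things that resemble listed ones, but are neither listed nor needed, are in the scene too. Leave any purple or red look-alike of the orifice alone.

How it is judged:
By the outcome, as a careful person would: the job done as asked, in the order asked, and still so for the second after the job is handed in, with the robot touching nothing.
It also fails if it takes over 59 s, if anything falls off the work surface, if the arm or the gripper's body presses on something with over 40 N, if the wrist force passes 120 N, or if a joint passes its speed limit or range.

## Working session

There is one attempt and no reset: what is moved stays moved. The work goes in short steps, each a Python script; the robot and the scene stay as the last script left them, time stands still between calls to the robot, and variables do not carry over. Pictures are saved under pics/ and viewed, and the job is handed in when it is done.

```bash
ls; mkdir -p pics; python3 - <<'E'
from cell import robot, grip, kin, viewer
import cv2
for n in ["side","top","wrist"]:
    im=viewer.read_camera(n); cv2.imwrite(f"pics/{n}0.png",im[:,:,::-1])
    i=viewer.camera_info(n); print(n,i)
print(robot.observe())
E
```

```text
pics
side {'camera_matrix': array([[381.16089557,   0.        , 321.4105329 ],
       [  0.        , 381.16089557, 196.83440286],
       [  0.        ,   0.        ,   1.        ]]), 'k1': -0.031460036437845305, 'R': array([[ 0.97787696, -0.20916919, -0.00221234],
       [-0.11709429, -0.53859683, -0.83438743],
       [ 0.17333658,  0.8161873 , -0.55117395]]), 't': array([-557.77511171,  111.12009841, 1309.73911808])}
top {'camera_matrix': array([[481.56229869,   0.        , 313.6407836 ],
       [  0.        , 481.56229869, 190.11436973],
       [  0.        ,   0.        ,   1.        ]]), 'k1': -0.012699129278244185, 'R': array([[-0.02931986, -0.99956871, -0.00165618],
       [-0.99120753,  0.0292884 , -0.12903417],
       [ 0.12902702, -0.00214164, -0.99163877]]), 't': array([  -7.45968801,  558.2061835 , 1425.92302612])}
wrist {'camera_matrix': array([[323.59156794,   0.        , 325.3148775 ],
       [  0.        , 323.59156794, 200.88708425],
       [  0.        ,   0.        ,   1.        ]]), 'k1': -0.026028019225543538, 'R': array([[ 3.70016148e-01,  9.29024965e-01, -8.1495
[... 210 characters left out ...]
s': array([-1.23500758,  0.46820161, -0.01158971,  1.60338703,  0.00602759,
        1.07140061, -0.05627483]), 'joint_velocities': array([ 1.32014739e-03, -1.73767243e-03,  7.83790265e-05, -3.64185498e-03,
        4.34517621e-04,  2.78043726e-03, -1.93955572e-03]), 'joint_torque': array([-5.73767466e-04, -5.20956767e+01, -1.31238278e-02, -2.43977076e+01,
       -5.66754257e-02,  1.52597175e-02,  1.35821197e-04]), 'tcp_pos': array([240.27867146, 603.48658671, 213.85220334]), 'tcp_rot': array([ 0.29614172,  1.55041019, -0.29828479]), 'contact_force': array([-1.07732423, -1.25103131, -0.20040299]), 'wrist_torque': array([-0.05446835,  0.00840819, -0.00682725]), 'grip_width': 1.0037988146745163}
```

View pics/side0.png

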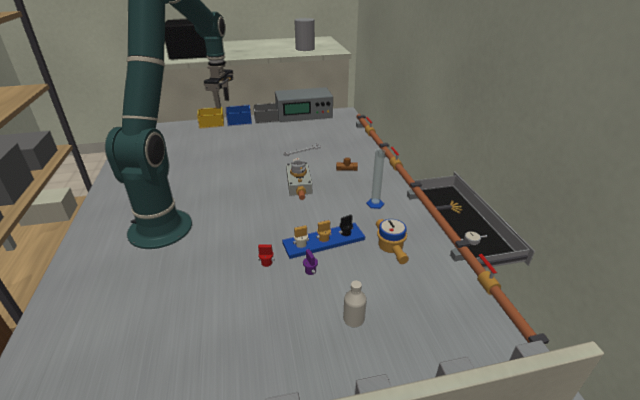

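View pics/top0.png

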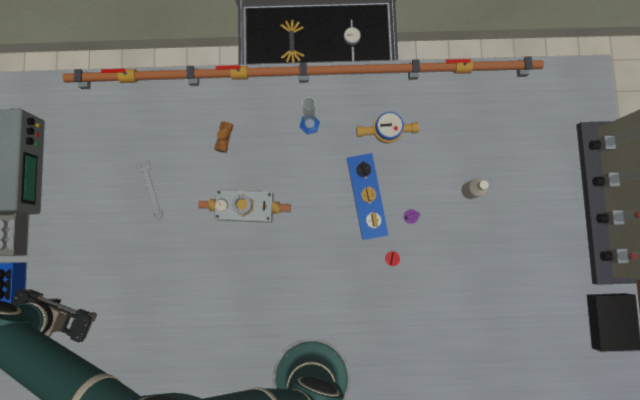

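View pics/wrist0.png

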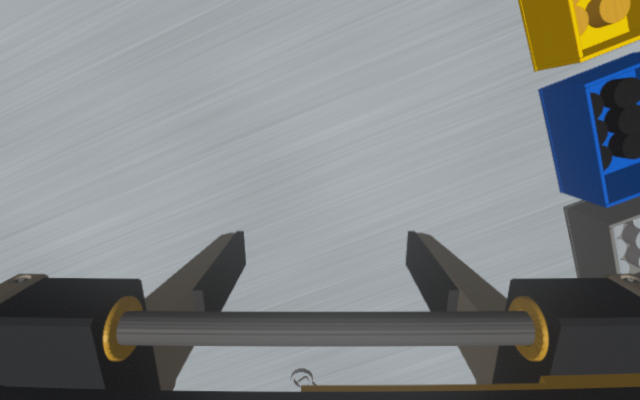

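The side and top views show the block with the white orifice at (374,220) in the top view, then brass at (369,195) and black at (363,170). The manifold port is at (243,203), and the look-alikes are purple (412,216) and red (392,258). Next I'll locate everything with the networks and zoom in.

```bash
cat > h.py <<'E'
from cell import robot, grip, kin, viewer
import numpy as np, cv2
from scipy.spatial.transform import Rotation as Ro
def D(info): return np.array([info["k1"],0,0,0,0.])
def ray(info,px):
    u=cv2.undistortPoints(np.array([[px]],float),info["camera_matrix"],D(info))[0,0]
    d=info["R"].T@np.array([u[0],u[1],1.]); c=-info["R"].T@info["t"]; return c,d/np.linalg.norm(d)
def onz(info,px,z):
    c,d=ray(info,px); return c+d*(z-c[2])/d[2]
def proj(info,X):
    r,_=cv2.Rodrigues(info["R"]); p,_=cv2.projectPoints(np.atleast_2d(np.array(X,float)),r,info["t"],info["camera_matrix"],D(info)); return p[:,0]
def world(info,at): return info["R"].T@(np.array(at)-info["t"])
def rot(a):
    """tool down, jaw (y) axis at world angle a (rad)"""
    x=np.array([0,0,-1.]); y=np.array([np.cos(a),np.sin(a),0]); z=np.cross(x,y)
    return Ro.from_matrix(np.c_[x,y,z]).as_rotvec()
def jaw(rv):
    y=Ro.from_rotvec(rv).as_matrix()[:,1]; return np.arctan2(y[1],y[0])
def save(name,im): cv2.imwrite(f"pics/{name}.png",im[:,:,::-1])
E
python3 - <<'E'
from h import *
for n in ["top","side"]:
    im=viewer.read_camera(n); i=viewer.camera_info(n)
    for o in ["orifice","orifice_bar","orifice_lug","block","manifold","port_base","port_slot","port_notch","plug_brass","plug_black"]:
        for r in viewer.pinpoint(o,n)[:4]:
            w=world(i,r["at"]); print(n,o,round(r["confidence"],2),w.round(1),proj(i,w)[0].round(0))
    if n=="top":
        c=cv2.resize(im[140:280,190:430],(0,0),fx=3.3,fy=3.3,interpolation=cv2.INTER_CUBIC); save("topz",c)
    else:
        c=cv2.resize(im[130:280,240:400],(0,0),fx=3.9,fy=3.9,interpolation=cv2.INTER_CUBIC); save("sidez",c)
s=robot.observe(); print(s["t"],jaw(s["tcp_rot"]))
E
```

```text
top orifice 0.62 [ 469.2 -314.1    6.5] [409. 217.]
top orifice 0.6 [ 462.8 -198.9    7.6] [372. 220.]
top orifice 0.53 [ 344.5 -248.7    1.6] [389. 259.]
top orifice_bar 0.7 [ 469.3 -314.4   55.9] [412. 216.]
top orifice_bar 0.67 [ 348.5 -251.7   59.6] [393. 257.]
top orifice_bar 0.49 [ 460.2 -199.9   69.9] [374. 220.]
top orifice_lug 0.74 [ 465.4 -289.4   20.4] [402. 218.]
top orifice_lug 0.67 [ 484.9 -195.8   29.2] [371. 213.]
top orifice_lug 0.57 [ 320.8 -246.5   19.3] [390. 267.]
top block 0.89 [ 5.378e+02 -1.897e+02  3.000e-01] [367. 196.]
top manifold 0.81 [5.191e+02 1.917e+02 3.000e-01] [245. 206.]
top port_base 0.16 [ 5.347e+02 -1.887e+02  5.000e-01] [367. 197.]
top port_slot 0.84 [546.8 187.9  46.4] [243. 195.]
top port_notch 0.65 [531.3 162.   49.8] [252. 200.]
top plug_brass 0.59 [ 537.8 -189.7    9.2] [368. 196.]
top plug_black 0.66 [ 616.7 -178.1   11.8] [363. 171.]
top plug_black 0.52 [777.  -12.9   0.8] [308. 123.]
side orifice 0.83 [ 4.684e+02 -3.106e+02 -3.000e-01] [310. 272.]
side orifice 0.75 [ 344.8 -248.9    1.3] [266. 263.]
side orifice 0.72 [ 462.7 -193.8   12
[... 419 characters left out ...]
ck 0.94 [ 534.9 -181.9    0. ] [322. 241.]
side block 0.42 [ 460.4 -194.    13.6] [301. 244.]
side block 0.22 [ 550.3 -503.7   -5.2] [354. 320.]
side manifold 0.64 [512.8 195.8   1.3] [298. 183.]
side manifold 0.37 [737.3 253.4   4.9] [347. 170.]
side port_base 0.88 [515.3 192.7  53.4] [298. 172.]
side port_base 0.32 [738.2 252.    3.1] [347. 170.]
side port_slot 0.55 [546.  187.1  51.1] [306. 173.]
side port_notch 0.67 [525.4 162.4  50.4] [302. 177.]
side port_notch 0.47 [ 615.6 -171.1    5.6] [345. 235.]
side port_notch 0.28 [740.9 254.3   1.1] [348. 171.]
side plug_brass 0.73 [ 538.5 -190.5   10.2] [324. 240.]
side plug_black 0.67 [ 616.1 -170.4    7.7] [345. 234.]
1.25 1.1918654923344583
```

View pics/topz.png

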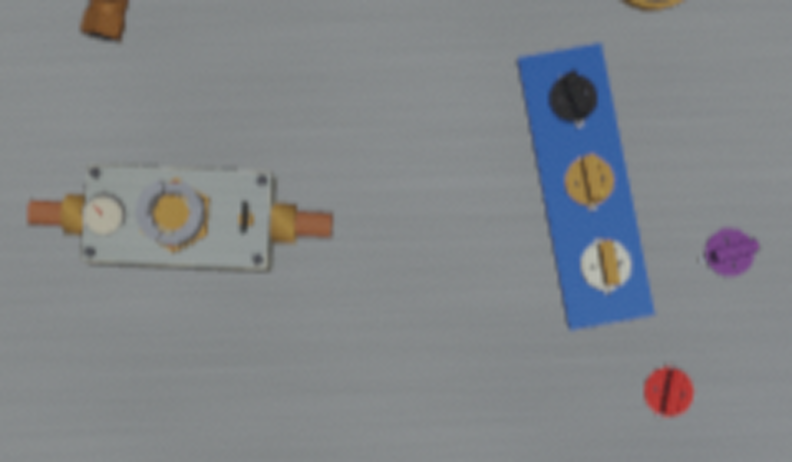

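View pics/sidez.png

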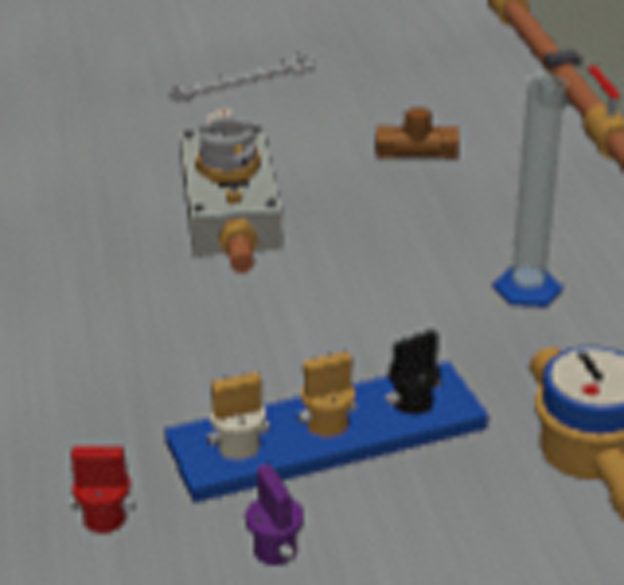

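```bash
python3 - <<'E'
from h import *
s=robot.observe(); i=viewer.camera_info("wrist")
R=Ro.from_rotvec(s["tcp_rot"]).as_matrix(); c=-i["R"].T@i["t"]
print("cam in tool",R.T@(c-s["tcp_pos"]), "view axis in tool",R.T@i["R"][2], "img x in tool",R.T@i["R"][0])
for z in (0,-50,-100,-150,-200): print(z,proj(i,s["tcp_pos"]+[0,0,z]).round())
def show(n,p,a):
    q=kin.ik(p,rot(a)); print(n,np.round(np.degrees(a)),None if q is None else np.round(q,2))
ao=np.arctan2(2.5,25); ap=np.arctan2(-3,29)
for k in (1,-1):
    show("grasp",[461,-196,60],ao+k*np.pi/2)
    show("port",[517,190,160],ap+k*np.pi/2)
    show("lock",[517,190,110],ap+k*np.pi/2-np.radians(75))
E
```

```text
cam in tool [-1.70653277e+02  1.59418041e-01 -7.39600015e+01] view axis in tool [9.65436830e-01 5.02210050e-04 2.60636674e-01] img x in tool [-5.47830347e-04  9.99999845e-01  1.02386286e-04]
0 [[325. 248.]]
-50 [[325. 220.]]
-100 [[325. 202.]]
-150 [[325. 189.]]
-200 [[325. 179.]]
grasp 96.0 [ 0.    0.47  0.41  2.1  -0.31  0.63  2.29]
port 84.0 [-0.53  0.36  0.15  1.91 -0.07  0.88  1.12]
lock 9.0 [-0.72  0.45  0.38  1.95 -0.23  0.78 -0.04]
grasp -84.0 [-0.49  0.74  1.11  2.12 -0.9   0.87 -0.3 ]
port -96.0 [-0.95  0.42  0.68  1.93 -0.33  0.9  -1.78]
lock -171.0 [-0.2   0.46 -0.26  1.92  0.16  0.79  2.75]
```

```bash
python3 - <<'E'
from h import *
ap=np.arctan2(-3,29)
robot.movep([517,190,235],rot(ap+np.pi/2))
robot.hold(0.3)
i=viewer.camera_info("wrist"); im=viewer.read_camera("wrist"); save("wport",im)
np.savez("wport.npz",im=im,**{k:v for k,v in i.items()})
for o in ["port_base","port_slot","port_notch","manifold"]:
    for r in viewer.pinpoint(o,"wrist")[:3]:
        w=world(i,r["at"]); print(o,round(r["confidence"],2),w.round(1),proj(i,w)[0].round(0))
ao=np.arctan2(2.5,25)
robot.movep([461,-196,195],rot(ao+np.pi/2))
robot.hold(0.3)
i=viewer.camera_info("wrist"); im=viewer.read_camera("wrist"); save("wori",im)
np.savez("wori.npz",im=im,**{k:v for k,v in i.items()})
for o in ["orifice","orifice_bar","orifice_lug","block"]:
    for r in viewer.pinpoint(o,"wrist")[:3]:
        w=world(i,r["at"]); print(o,round(r["confidence"],2),w.round(1),proj(i,w)[0].round(0))
s=robot.observe();print(s["t"],s["joints"].round(2),s["contact_force"],s["wrist_torque"])
E
```

```text
port_base 0.74 [511.3 191.2  53.1] [325. 177.]
port_base 0.39 [ 458.4 -201.1    6. ] [ 13. 161.]
port_slot 0.89 [548.9 191.   51.1] [328. 209.]
port_notch 0.63 [530.3 165.4  47.4] [304. 195.]
manifold 0.86 [518.4 192.1   2.7] [326. 175.]
orifice 0.95 [ 471.  -312.7   -0.6] [223. 178.]
orifice 0.77 [ 458.7 -196.3    6.5] [324. 179.]
orifice 0.59 [ 343.3 -250.3   -2.9] [285.  66.]
orifice_bar 0.97 [ 469.7 -310.7   57.4] [207. 188.]
orifice_bar 0.59 [ 460.3 -201.2   64. ] [319. 191.]
orifice_bar 0.58 [ 347.4 -254.2   52.6] [273.  62.]
orifice_lug 0.9 [ 483.2 -195.    30.2] [323. 205.]
orifice_lug 0.9 [ 317.5 -242.7   21.9] [291.  35.]
orifice_lug 0.58 [ 465.5 -285.9   15.5] [243. 178.]
block 0.77 [ 538.3 -184.9   -2.5] [327. 242.]
5.6167 [-0.01  0.24  0.41  2.   -0.12  0.92  2.12] [1.25146033 0.44807533 0.1748305 ] [ 0.01054933 -0.01944601  0.01385314]
```

View pics/wport.png

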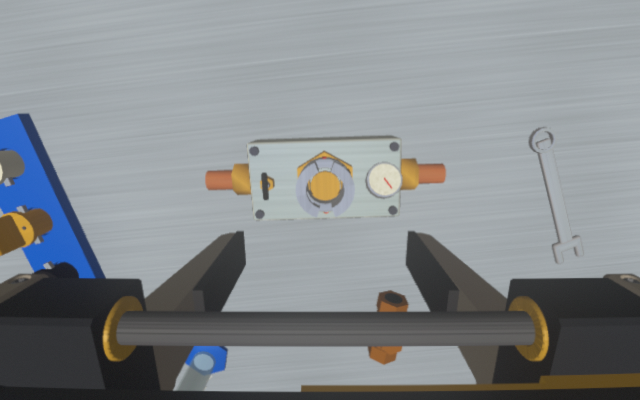

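View pics/wori.png

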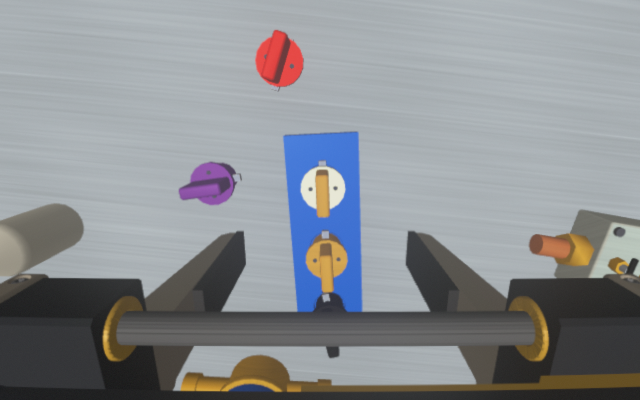

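```bash
python3 - <<'E'
from h import *
a=np.load("wport.npz")["im"]; b=np.load("wori.npz")["im"]
A=cv2.resize(a[130:230,240:410],(0,0),fx=4.6,fy=4.6,interpolation=cv2.INTER_CUBIC)
B=cv2.resize(b[150:230,280:370],(0,0),fx=7,fy=7,interpolation=cv2.INTER_CUBIC)
save("zA",A);save("zB",B)
E
```

```text
(no output)
```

View pics/zA.png

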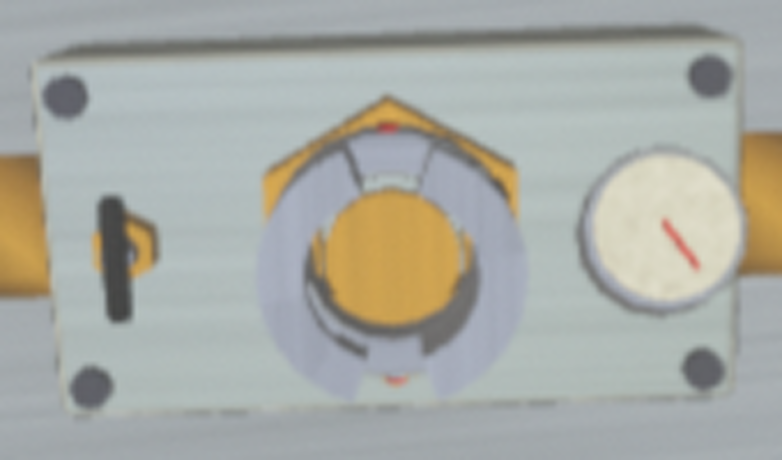

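View pics/zB.png

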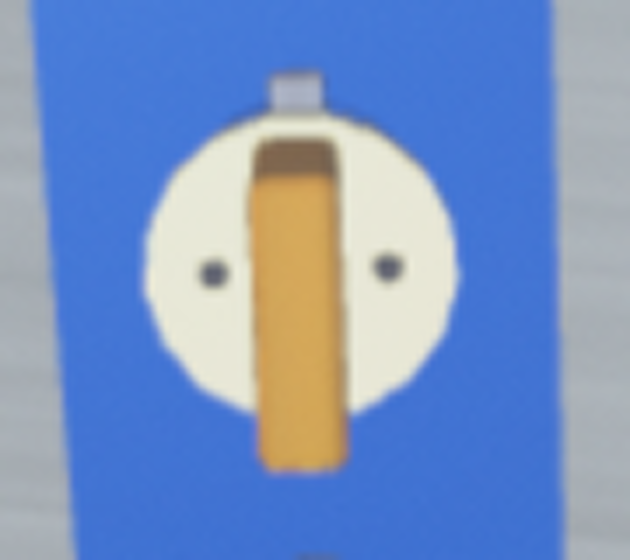

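```bash
cat > fit.py <<'E'
from h import *
from scipy.optimize import least_squares
def ld(n):
    d=np.load(n); return d["im"],{k:d[k] for k in("camera_matrix","k1","R","t")}
b,ib=ld("wori.npz"); ib["k1"]=float(ib["k1"])
P=lambda u,v:(u/7+280-.43,v/7+150-.43)
h1=onz(ib,P(213,273),48);h2=onz(ib,P(388,267),48)
print("holes",h1,h2,(h1+h2)/2,"bar ang deg",np.degrees(np.arctan2(*(h2-h1)[1::-1])) )
# cap mask
m=((b.min(2)>175)&(b[:,:,2].astype(int)<b[:,:,0])).astype(np.uint8)
m[:150]=0;m[230:]=0;m[:,:280]=0;m[:,370:]=0
c,_=cv2.findContours(m,cv2.RETR_EXTERNAL,cv2.CHAIN_APPROX_NONE)
pts=np.vstack([x[:,0] for x in c if len(x)>15]).astype(float)
pts=cv2.convexHull(pts.astype(np.float32))[:,0]
W=np.array([onz(ib,p,48)[:2] for p in pts])
f=least_squares(lambda q:np.hypot(*(W-q[:2]).T)-q[2],[461,-196,22],loss="soft_l1",f_scale=.5)
print("cap circle",f.x,np.abs(f.fun).max())
tp=[onz(ib,P(*q),82)[:2] for q in [(252,175),(338,175),(347,468),(260,468)]]
print("bar top",np.mean(tp,0),"ang",np.degrees([np.arctan2(*(tp[3]-tp[0])[::-1]),np.arctan2(*(tp[2]-tp[1])[::-1])]),[np.linalg.norm(tp[i]-tp[i-1]).round(1) for i in range(4)])
lg=[onz(ib,P(*q),30)[:2] for q in [(270,73),(323,73)]]; print("lug end",np.mean(lg,0))
for n,z in (("orifice screen",0),): pass
a,ia=ld("wport.npz"); ia["k1"]=float(ia["k1"])
Q=lambda u,v:(u/4.6+240-.4,v/4.6+130-.4)
sc=np.array([onz(ia,Q(*q),51)[:2] for q in [(66,97),(710,75),(703,369),(92,387)]])
co=np.array([onz(ia,Q(*q),50)[:2] for q in [(35,62),(740,38),(733,397),(68,412)]])
for nm,s in(("screws",sc),("corners",co)):
    print(nm,s.round(1).tolist(),s.mean(0),"yaxis ang-90",[np.degrees(np.arctan2(*(s[1]-s[0])[::-1]))-90,np.degrees(np.arctan2(*(s[2]-s[3])[::-1]))-90],"sides",[np.linalg.norm(s[i]-s[i-1]).round(1) for i in range(4)])
for z in(86,90,94,98):
    # rim extremes
    r=[onz(ia,Q(*q),z)[:2] for q in [(257,270),(527,265)]]
    print(z,"rim wid",np.linalg.norm(r[0]-r[1]),np.mean(r,0))
rs=[onz(ia,Q(*q),50)[:2] for q in [(388,128),(396,379)]]; print("red marks",rs,np.mean(rs,0),np.degrees(np.arctan2(*(rs[1]-rs[0])[::-1])))
E
python3 fit.py
```

```text
holes [ 462.01423511 -210.2573374    48.        ] [ 458.61254142 -185.31526009   48.        ] [ 460.31338826 -197.78629874   48.        ] bar ang deg 97.76629662536894
cap circle [ 459.99058198 -197.76544523   21.80507103] 0.2650782563336378
bar top [ 459.6899301  -197.74078017] ang [6.86084123 7.61927943] [np.float64(39.0), np.float64(10.9), np.float64(39.1), np.float64(11.4)]
lug end [ 434.63750598 -201.0492913 ]
screws [[474.3, 117.1], [484.7, 269.3], [557.1, 264.1], [546.1, 112.2]] [515.55065943 190.69036764] yaxis ang-90 [np.float64(-3.927142502658768), np.float64(-4.113493654977617)] sides [np.float64(72.1), np.float64(152.6), np.float64(72.6), np.float64(152.4)]
corners [[465.4, 110.9], [476.9, 277.0], [565.5, 271.5], [552.3, 104.9]] [515.042765  191.0634934] yaxis ang-90 [np.float64(-3.9446652080378612), np.float64(-4.521225488162855)] sides [np.float64(87.1), np.float64(166.5), np.float64(88.8), np.float64(167.1)]
86 rim wid 59.41755980287515 [515.52144059 190.62059608]
90 rim wid 58.67384260928068 [514.61877525 190.7169456 ]
94 rim wid 57.93012541568623 [513.7161099  190.81329511]
98 rim wid 57.18640822209175 [512.81344456 190.90964463]
red marks [array([489.58276387, 192.31829471]), array([552.13385476, 187.83287006])] [520.85830931 190.07558238] -4.101555314824943
```

The orifice fits to about (460.0, -197.7) with the bar at 7.4°. Holes, cap circle and bar top all agree. The port is at about (515.3, 190.8) with its x axis at -4.0°, and the sizes match (screw rectangle, 58 mm rim at z≈94). Now I'll grasp.

```bash
python3 - <<'E'
from h import *
g=np.radians(97.4); p=np.array([460,-197.7])
robot.servo_line([*p,120],feed=120,rotation=rot(g))
robot.servo_line([*p,52],feed=60)
robot.hold(0.2); s=robot.observe(); print(s["t"],s["tcp_pos"],s["contact_force"],np.degrees(jaw(s["tcp_rot"])))
grip(0.0,40)
robot.hold(0.3); s=robot.observe(); print(s["t"],s["tcp_pos"],s["contact_force"],s["wrist_torque"],s["grip_width"]*92)
i=viewer.camera_info("wrist"); im=viewer.read_camera("wrist"); save("wgr",im)
robot.servo_line([*p,130],feed=80)
robot.hold(0.2); s=robot.observe(); print(s["t"],s["tcp_pos"],s["contact_force"],s["wrist_torque"],s["grip_width"]*92)
i=viewer.camera_info("wrist"); im=viewer.read_camera("wrist"); save("wlift",im)
np.savez("wlift.npz",im=im,tcp=s["tcp_pos"],rot=s["tcp_rot"],**i)
E
```

```text
7.875 [ 460.23213308 -197.75092252   52.31238418] [-0.14457105 -0.23744902 -0.02465169] 97.39978296970158
9.3583 [ 459.9098565  -197.6895133    51.92017633] [-0.16640483 -0.24321047 -1.5382299 ] [-0.03542612 -0.00878104 -0.05286619] 11.488488782021419
10.7333 [ 459.68250022 -197.65719591  129.52777971] [ 0.57367585 -0.37559081 -2.51540049] [0.07267243 0.00104725 0.02039961] 11.99931590624927
```

View pics/wlift.png

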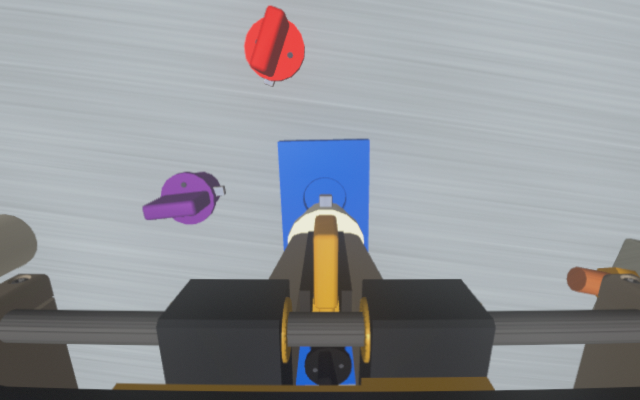

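It is in hand and upright: the cap is at (325,225) and the pocket is empty. Next I'll measure the cap against the TCP.

```bash
python3 - <<'E'
from h import *
from scipy.optimize import least_squares
d=np.load("wlift.npz"); b=d["im"]; i={k:d[k] for k in("camera_matrix","R","t")}; i["k1"]=float(d["k1"])
R=Ro.from_rotvec(d["rot"]).as_matrix(); tcp=d["tcp"]; z=tcp[2]-4
crop=cv2.resize(b[180:260,280:370],(0,0),fx=7,fy=7,interpolation=cv2.INTER_CUBIC); save("zL",crop)
m=((b.min(2)>165)&(b[:,:,2].astype(int)<b[:,:,0])).astype(np.uint8); m[:195]=0;m[262:]=0;m[:,:280]=0;m[:,370:]=0
ys,xs=np.nonzero(m); print(len(ys),xs.min(),xs.max(),ys.min(),ys.max())
top=[];
for u in range(xs.min()+2,xs.max()-1):
    c=ys[xs==u]
    if len(c) and not 310<u<340: top.append((u,c.min()-.5))
W=np.array([onz(i,p,z)[:2] for p in top])
f=least_squares(lambda q:np.hypot(*(W-q[:2]).T)-22.5,[460,-197],loss="soft_l1",f_scale=.5)
off=np.array([*f.x,z])-tcp
print(f.x,"offset in tool",R.T@off,np.abs(f.fun).max())
l=onz(i,(325.5,196),tcp[2]-22);print("lug end tool",R.T@(l-tcp))
E
```

```text
883 288 363 210 242
[ 460.29803319 -197.17766705] offset in tool [3.99945137 0.39520635 0.67603955] 0.4117901889328337
lug end tool [ 22.02440324   0.62099428 -24.80506349]
```

View pics/zL.png

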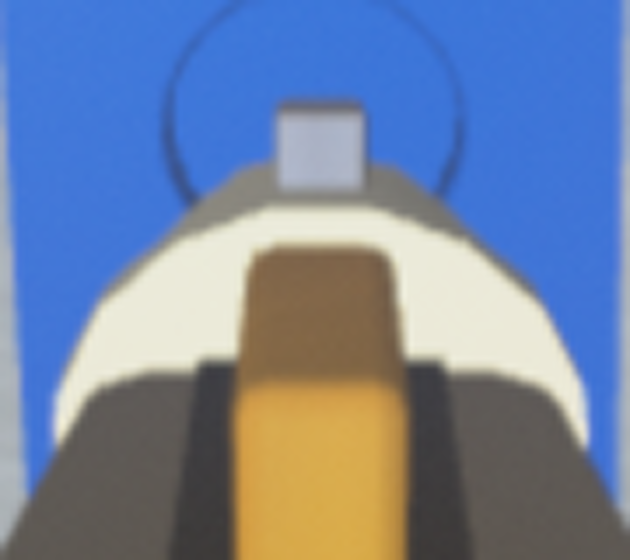

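```bash
python3 - <<'E'
from h import *
from scipy.optimize import least_squares
d=np.load("wport.npz"); b=d["im"]; i={k:d[k] for k in("camera_matrix","R","t")}; i["k1"]=float(d["k1"])
I=b.astype(int); m=((I[:,:,2]-I[:,:,1]>8)&(I.min(2)>110)).astype(np.uint8)
m[:155]=0;m[220:]=0;m[:,:290]=0;m[:,360:]=0
save("rimmask",cv2.resize(np.repeat(m[145:225,285:365,None]*255,3,2),(0,0),fx=6,fy=6,interpolation=cv2.INTER_NEAREST))
# outer edge subpixel: rays from approx centre, last mask pixel
cx,cy=325,187; pts=[]
for t in np.radians(np.arange(-20,201,4)):
    if abs(np.degrees(t)-90)<22: continue
    r=np.arange(20,36,.25); u=cx+r*np.cos(t); v=cy+r*np.sin(t)
    on=cv2.remap(m.astype(np.float32),u.astype(np.float32)[None],v.astype(np.float32)[None],cv2.INTER_LINEAR)[0]>.5
    if on.any(): k=np.nonzero(on)[0].max(); pts.append((u[k],v[k]))
for z in (86,89,92,95,98):
    W=np.array([onz(i,p,z)[:2] for p in pts])
    f=least_squares(lambda q:np.hypot(*(W-q[:2]).T)-q[2],[515,191,29],loss="soft_l1",f_scale=.4)
    print(z,len(pts),f.x.round(2),round(np.abs(f.fun).mean(),2),round(np.abs(f.fun).max(),2))
E
```

```text
86 46 [517.89 190.19  29.47] 0.23 0.75
89 46 [517.19 190.26  29.19] 0.22 0.74
92 46 [516.5  190.34  28.92] 0.22 0.74
95 46 [515.8  190.42  28.64] 0.22 0.73
98 46 [515.1  190.49  28.36] 0.22 0.72
```

View pics/rimmask.png

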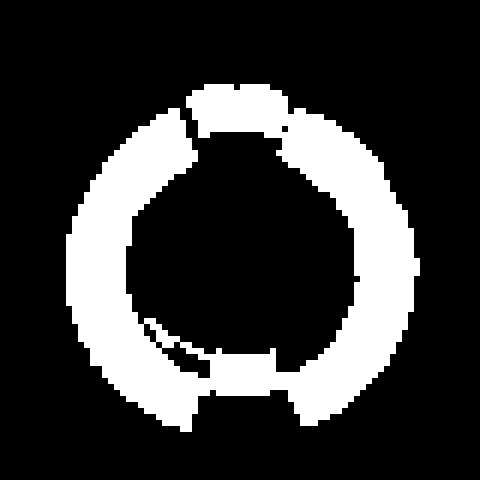

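```bash
cat >> h.py <<'E'
def st(f0=None):
    s=robot.observe(); return s["t"],s["tcp_pos"],s["contact_force"]-(0 if f0 is None else f0),s["wrist_torque"],s["joints"]
def down(xy,z0,z1,f0,dz=1.0,feed=25,fz=2.0,fl=3.0,pr=True):
    z=z0
    while z>z1+1e-6:
        z=max(z-dz,z1); robot.servo_line([*xy,z],feed=feed)
        t,p,f,w,_=st(f0)
        if pr: print(f"{t:.2f} cmd{z:.1f} p{p.round(2)} f{f.round(2)} w{w.round(3)}")
        if f[2]>fz or np.hypot(*f[:2])>fl: print("STOP"); break
    return z
E
python3 - <<'E'
from h import *
s=robot.observe(); p=s["tcp_pos"]
robot.servo_line([460,-197.7,185],feed=150)
xy=[515.3,190.15]; a=np.radians(86)
robot.movep([*xy,185],rot(a))
robot.servo_line([*xy,160],feed=100); robot.hold(0.4)
F=[];
for k in range(5): F.append(st()[2]); robot.hold(0.05)
print(np.array(F).round(2)); f0=np.mean(F,0); t,p,f,w,j=st(f0); print(t,p,f,w,j.round(2)); np.save("f0.npy",f0); np.save("w0.npy",w)
im=viewer.read_camera("side"); save("sidehov",cv2.resize(im[100:220,240:380],(0,0),fx=5,fy=5,interpolation=cv2.INTER_CUBIC))
down(xy,160,140,f0,dz=2,feed=40)
E
```

```text
[[ 0.31  0.55 -2.6 ]
 [ 0.47 -0.56 -2.46]
 [-1.32  0.43 -1.79]
 [-0.47  0.12 -2.53]
 [ 0.08 -0.51 -1.72]]
13.8083 [515.28912751 190.16944049 160.04575449] [ 0.40465614  0.49418032 -0.30302234] [ 0.02555175  0.01954911 -0.03912258] [-0.59  0.36  0.22  1.91 -0.1   0.87  1.18]
14.11 cmd158.0 p[515.14 190.1  157.79] f[-0.45 -0.44  0.57] w[ 0.038 -0.034 -0.045]
14.36 cmd156.0 p[515.17 190.1  155.81] f[0.04 0.74 0.41] w[-0.018  0.022  0.028]
14.61 cmd154.0 p[515.19 190.1  153.83] f[-0.44 -0.16  0.18] w[ 0.025 -0.018  0.034]
14.86 cmd152.0 p[515.17 190.09 151.84] f[ 0.2   0.73 -0.38] w[ 0.02   0.005 -0.006]
15.11 cmd150.0 p[515.19 190.11 149.83] f[ 0.55 -0.2   0.54] w[ 0.045 -0.031  0.014]
15.36 cmd148.0 p[515.18 190.11 147.84] f[ 0.22 -0.32  1.24] w[ 0.011  0.007 -0.012]
15.61 cmd146.0 p[515.19 190.12 145.83] f[ 0.39 -0.15  0.4 ] w[0.035 0.014 0.001]
15.86 cmd144.0 p[515.2  190.11 143.86] f[-0.37 -0.04  0.74] w[ 0.04   0.067 -0.02 ]
16.11 cmd142.0 p[515.18 190.1  141.84] f[-0.3   0.18  0.31] w[-0.026 -0.019  0.067]
16.36 cmd140.0 p[515.18 190.13 139.86] f[ 0.09 -0.03 -1.03] w[0.035 0.003 0.048]
```

View pics/sidehov.png

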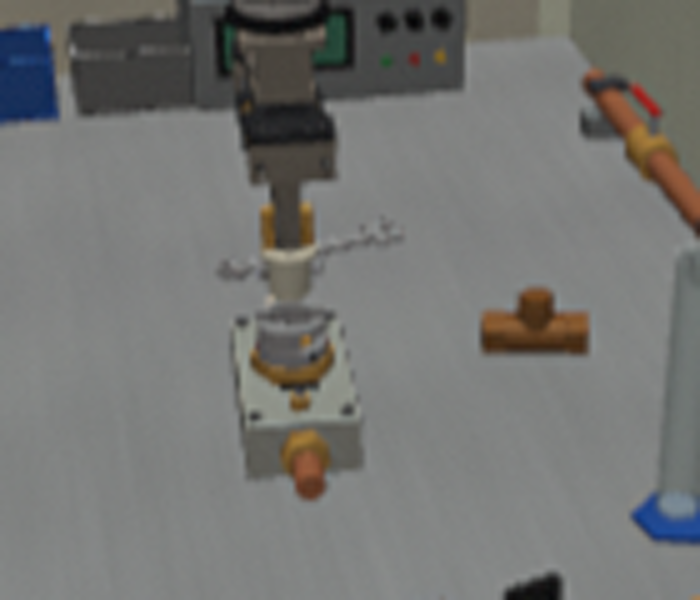

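The side view shows the orifice hanging over the port ring at (290,290). Continuing down with the guard on.

```bash
cat >> h.py <<'E'
def avg(f0,n=6,dt=0.02):
    F=[];W=[]
    for k in range(n):
        s=robot.observe();F.append(s["contact_force"]);W.append(s["wrist_torque"]); robot.hold(dt)
    return np.mean(F,0)-f0,np.mean(W,0),robot.observe()
E
python3 - <<'E'
from h import *
f0=np.load("f0.npy"); xy=[515.3,190.15]
z=140
while z>100:
    z=down(xy,z,100,f0,dz=1.5,feed=30,fz=2.2,fl=2.5)
    f,w,s=avg(f0); print("avg",f.round(2),w.round(3),s["tcp_pos"].round(2))
    if f[2]>1.5 or np.hypot(*f[:2])>2: break
E
```

```text
16.61 cmd138.5 p[515.23 190.12 138.39] f[0.96 0.2  0.48] w[0.008 0.034 0.011]
16.86 cmd137.0 p[515.22 190.1  136.88] f[ 0.39 -0.32 -0.04] w[ 0.025 -0.047 -0.01 ]
17.11 cmd135.5 p[515.2  190.14 135.39] f[-0.07  0.16  0.27] w[0.015 0.021 0.027]
17.36 cmd134.0 p[515.22 190.11 133.88] f[0.32 0.16 0.16] w[-0.003 -0.028  0.002]
17.61 cmd132.5 p[515.21 190.11 132.38] f[ 0.2   0.51 -0.23] w[ 0.03  -0.023  0.031]
17.86 cmd131.0 p[515.22 190.1  130.9 ] f[-0.3  -1.07 -0.73] w[ 0.038 -0.052 -0.014]
18.11 cmd129.5 p[515.23 190.08 129.37] f[-0.47  1.14  1.07] w[-0.004 -0.002 -0.027]
18.36 cmd128.0 p[515.19 190.11 127.86] f[ 0.47  0.29 -0.45] w[-0.013 -0.039 -0.004]
18.61 cmd126.5 p[515.19 190.1  126.37] f[ 0.15  0.09 -0.3 ] w[ 0.013 -0.003 -0.003]
18.86 cmd125.0 p[515.21 190.11 124.89] f[0.04 0.06 0.3 ] w[ 0.004 -0.044 -0.051]
19.11 cmd123.5 p[515.23 190.12 123.4 ] f[ 0.14  0.23 -0.83] w[ 0.012  0.015 -0.015]
19.36 cmd122.0 p[515.2  190.11 121.88] f[0.3  0.   0.63] w[ 0.025 -0.005  0.005]
19.61 cmd120.5 p[515.37 190.18 120.51] f[-0.04 -0.12 -0.21] w[ 0.026 -0.046 -0.027]
19.86 cmd119.0 p[515.42 190.19 119.23] f[ 0.   -0.22  3.43] w[-0.083  0.171 -0.013]
STOP
avg [-0.41 -0.4   3.72] [-0.05   0.183  0.001] [515.4  190.18 119.23]
```

```bash
python3 - <<'E'
from h import *
f0=np.load("f0.npy"); xy=[515.3,190.15]
for z in (118.6,118.2):
    robot.servo_line([*xy,z],feed=20)
    f,w,s=avg(f0,8); print(round(s["t"],2),z,"avg",f.round(2),w.round(3),s["tcp_pos"].round(2))
    if f[2]>6: break
i=viewer.camera_info("wrist"); im=viewer.read_camera("wrist"); save("wins",cv2.resize(im[130:270,250:400],(0,0),fx=4.2,fy=4.2,interpolation=cv2.INTER_CUBIC))
im=viewer.read_camera("side"); save("sins",cv2.resize(im[120:210,260:350],(0,0),fx=6,fy=6,interpolation=cv2.INTER_CUBIC))
E
```

```text
20.34 118.6 avg [-0.26 -0.47  4.13] [-0.06   0.145  0.01 ] [515.38 190.18 118.69]
20.73 118.2 avg [ 0.1  -0.41  4.72] [-0.023  0.085  0.009] [515.39 190.19 118.24]
```

View pics/wins.png

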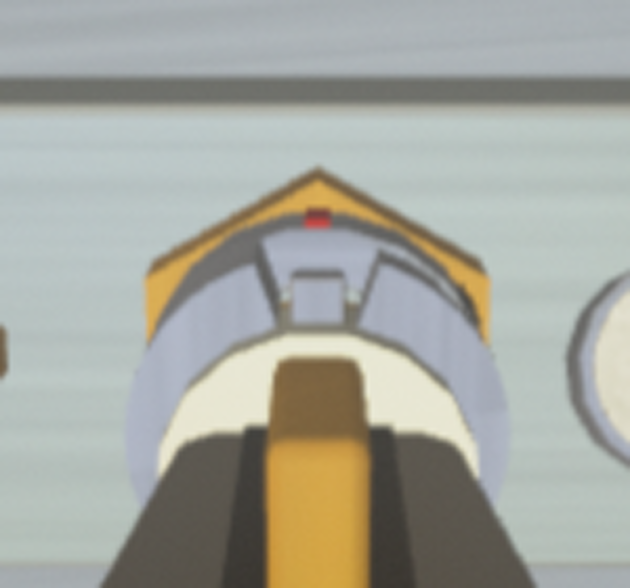

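View pics/sins.png

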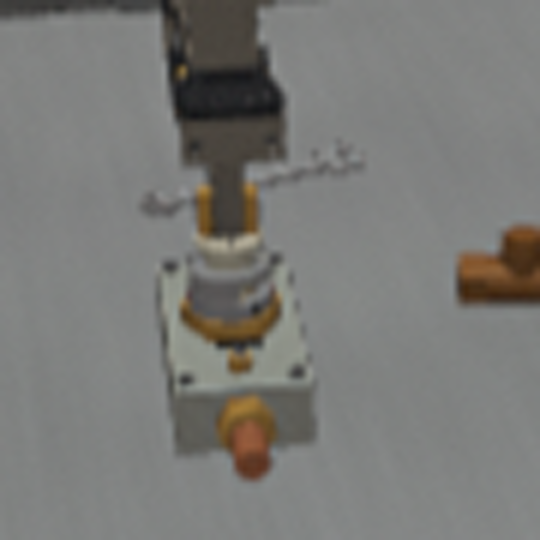

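The wrist view shows the lug centred in the slot at (318,300), and the force rises like the spring (3.7→4.7 N over 1 mm). Spring contact is at TCP z≈120.2, so the twist height is about 107.2. I'll press on with the force checked.

```bash
python3 - <<'E'
from h import *
f0=np.load("f0.npy"); xy=[515.3,190.15]
for z in (116.5,115,113.5,112,110.5,109,108.2,107.6):
    robot.servo_line([*xy,z],feed=25)
    f,w,s=avg(f0,5 if z>109 else 10); print(round(s["t"],2),z,"avg",f.round(2),w.round(3),s["tcp_pos"].round(2),"z0 est",round(s["tcp_pos"][2]+(f[2]-3)/.8,2))
    if f[2]>3+.8*(120.3-z)+1.8 or f[2]>13.5 or np.hypot(*f[:2])>3: print("STOP");break
E
```

```text
21.16 116.5 avg [-0.14 -0.47  6.05] [-0.032  0.129 -0.004] [515.38 190.2  116.56] z0 est 120.37
21.49 115 avg [-0.25 -0.51  6.86] [-0.035  0.164 -0.024] [515.42 190.22 115.12] z0 est 119.94
21.82 113.5 avg [-0.62 -0.45  8.09] [-0.072  0.241 -0.01 ] [515.42 190.18 113.73] z0 est 120.09
22.16 112 avg [-0.51 -0.76  9.11] [-0.14   0.296 -0.007] [515.47 190.21 112.39] z0 est 120.03
22.49 110.5 avg [-0.84 -0.72  9.86] [-0.157  0.418 -0.003] [515.46 190.22 111.  ] z0 est 119.58
22.91 109 avg [-1.42 -0.92 11.64] [-0.197  0.484  0.013] [515.49 190.17 109.66] z0 est 120.46
23.32 108.2 avg [-1.89 -0.84 11.91] [-0.221  0.524 -0.   ] [515.51 190.23 108.94] z0 est 120.08
23.74 107.6 avg [-1.88 -1.08 12.09] [-0.233  0.557 -0.01 ] [515.52 190.21 108.4 ] z0 est 119.77
```

```bash
python3 - <<'E'
from h import *
f0=np.load("f0.npy"); xy=[514.9,189.95]
for z in (107.2,106.7,106.3,106.0):
    robot.servo_line([*xy,z],feed=15)
    f,w,s=avg(f0,12); print(round(s["t"],2),z,"avg",f.round(2),w.round(3),s["tcp_pos"].round(2),"z0 est",round(s["tcp_pos"][2]+(f[2]-3)/.8,2))
    if s["tcp_pos"][2]<107.1 or f[2]>13.6 or np.hypot(*f[:2])>3: break
im=viewer.read_camera("side"); save("spr",cv2.resize(im[120:210,260:350],(0,0),fx=6,fy=6,interpolation=cv2.INTER_CUBIC))
E
```

```text
24.19 107.2 avg [-1.15 -0.83 12.58] [-0.183  0.437  0.   ] [515.44 190.19 108.14] z0 est 120.11
24.64 106.7 avg [-1.45 -0.59 12.82] [-0.184  0.468 -0.013] [515.45 190.17 107.68] z0 est 119.96
25.09 106.3 avg [-1.44 -0.84 13.25] [-0.192  0.492  0.   ] [515.46 190.16 107.32] z0 est 120.14
25.54 106.0 avg [-1.43 -0.66 13.31] [-0.203  0.491 -0.   ] [515.45 190.18 107.05] z0 est 119.95
```

Depth is 33 mm below the rim at 13.3 N, inside the 32–34 window. Now twisting clockwise in guarded steps.

```bash
cat > tw.py <<'E'
from h import *
import sys
f0=np.load("f0.npy"); a0=86.0
def twist(start,end,step,xy,z,wlim=0.25,feed=None):
    ang=start
    while ang<end-1e-6:
        ang=min(ang+step,end)
        robot.servo_line([*xy,z],feed=20,rotation=rot(np.radians(a0-ang)))
        f,w,s=avg(f0,5)
        act=a0-np.degrees(jaw(s["tcp_rot"]))
        print(f'{s["t"]:.2f} cmd{ang:.1f} act{act:.1f} f{f.round(2)} w{w.round(3)} p{s["tcp_pos"].round(2)}')
        if abs(w[2])>wlim or f[2]>14.3 or f[2]<12 or np.hypot(*f[:2])>4: print("STOP"); break
    return ang
E
python3 - <<'E'
from tw import *
twist(0,12,3,[514.9,189.95],106.0)
E
```

```text
25.93 cmd3.0 act3.0 f[-1.47 -0.45 13.26] w[-0.149  0.46  -0.053] p[515.58 190.26 107.12]
26.26 cmd6.0 act6.0 f[-1.15 -0.55 13.52] w[-0.153  0.406 -0.047] p[515.7  190.3  107.15]
26.59 cmd9.0 act9.0 f[-0.99 -0.49 13.47] w[-0.141  0.354 -0.043] p[515.81 190.38 107.19]
26.93 cmd12.0 act12.0 f[-0.52 -0.29 13.66] w[-0.101  0.314 -0.053] p[515.91 190.43 107.24]
```

```bash
python3 - <<'E'
from tw import *
a=twist(12,36,6,[514.6,189.8],105.9)
if a==36: twist(36,60,6,[514.3,189.6],105.7)
E
```

```text
27.27 cmd18.0 act18.0 f[ 0.07 -0.03 13.54] w[-0.059  0.175 -0.09 ] p[515.93 190.47 107.23]
27.61 cmd24.0 act24.0 f[-0.15 -0.44 13.52] w[-0.051  0.156 -0.074] p[516.03 190.46 107.27]
27.95 cmd30.0 act30.0 f[ 0.35  0.08 13.12] w[-0.041  0.113 -0.052] p[516.13 190.5  107.29]
28.29 cmd36.0 act36.0 f[ 0.    0.25 13.11] w[-0.005  0.097 -0.064] p[516.18 190.53 107.29]
28.63 cmd42.0 act42.0 f[ 0.62  0.48 12.94] w[ 0.009 -0.015 -0.052] p[516.13 190.42 107.19]
28.98 cmd48.0 act48.0 f[ 0.47  0.3  13.51] w[-0.004 -0.01  -0.067] p[516.12 190.4  107.18]
29.32 cmd54.0 act54.0 f[ 0.    0.32 13.41] w[-0.033 -0.004 -0.068] p[516.1  190.35 107.15]
29.66 cmd60.0 act60.0 f[ 0.35 -0.26 13.55] w[-0.01   0.012 -0.077] p[516.11 190.35 107.15]
```

```bash
python3 - <<'E'
from tw import *
twist(60,70,1.25,[514.3,189.6],105.7,wlim=0.2)
E
```

```text
29.99 cmd61.2 act61.2 f[ 0.63 -0.16 13.08] w[-0.026 -0.016  0.019] p[516.15 190.35 107.19]
30.32 cmd62.5 act62.5 f[ 0.08  0.37 13.48] w[-0.009  0.008  0.024] p[516.15 190.28 107.17]
30.66 cmd63.8 act63.7 f[ 0.72  0.18 13.53] w[-0.04   0.019  0.022] p[516.13 190.32 107.17]
30.99 cmd65.0 act65.0 f[ 0.87  0.29 13.4 ] w[-0.046  0.026  0.04 ] p[516.13 190.29 107.14]
31.32 cmd66.2 act66.2 f[ 0.84  0.11 13.37] w[-0.041  0.026  0.023] p[516.12 190.27 107.15]
31.66 cmd67.5 act67.5 f[ 0.27  0.13 13.42] w[-0.046  0.022  0.05 ] p[516.1  190.31 107.15]
31.99 cmd68.8 act68.7 f[ 0.04  0.56 13.74] w[-0.08   0.057  0.104] p[516.02 190.28 107.13]
32.33 cmd70.0 act69.9 f[-0.5  -0.07 14.52] w[-0.122  0.103  0.335] p[515.96 190.25 107.17]
STOP
```

```bash
python3 - <<'E'
from tw import *
R=rot(np.radians(a0-68.9)); xy=[514.6,189.75]
robot.servo_line([*xy,105.7],feed=20,rotation=R)
f,w,s=avg(f0,6); print(s["t"],f.round(2),w.round(3),s["tcp_pos"].round(2))
for z in (107,108.2,109.4,110.6,111.4,112.0,112.4,112.8,113.2,113.6):
    q=[xy[0]+.7*(z-105.7)/7,xy[1]+.4*(z-105.7)/7]
    robot.servo_line([*q,z],feed=20)
    f,w,s=avg(f0,5); print(f'{s["t"]:.2f} {z} f{f.round(2)} w{w.round(3)} p{s["tcp_pos"].round(2)} exp{3+.8*(120.05-s["tcp_pos"][2]):.1f}')
    if f[2]<4: print("STOP");break
im=viewer.read_camera("wrist"); save("wlock",cv2.resize(im[130:270,250:400],(0,0),fx=4.2,fy=4.2,interpolation=cv2.INTER_CUBIC))
im=viewer.read_camera("side"); save("slock",cv2.resize(im[120:210,260:350],(0,0),fx=6,fy=6,interpolation=cv2.INTER_CUBIC))
E
```

```text
32.675 [-0.77  0.05 14.71] [-0.117  0.265  0.053] [516.03 190.31 107.14]
33.01 107 f[-0.53 -0.18 12.76] w[-0.081  0.135  0.053] p[515.98 190.29 108.15] exp12.5
33.34 108.2 f[-0.09 -0.21 11.24] w[-0.088  0.099  0.057] p[516.01 190.3  109.17] exp11.7
33.67 109.4 f[-0.26 -0.08 10.3 ] w[-0.087  0.058  0.009] p[516.   190.3  110.21] exp10.9
34.01 110.6 f[-0.03  0.05  9.72] w[-0.105  0.018  0.048] p[516.   190.33 111.26] exp10.0
34.34 111.4 f[ 0.06 -0.17  8.57] w[-0.07  -0.017  0.047] p[515.98 190.34 111.9 ] exp9.5
34.67 112.0 f[ 0.92 -0.42  7.7 ] w[-0.027 -0.17   0.07 ] p[515.96 190.33 112.39] exp9.1
35.01 112.4 f[1.92 0.45 7.13] w[ 0.03  -0.425  0.061] p[515.93 190.34 112.68] exp8.9
35.34 112.8 f[3.08 0.67 5.43] w[ 0.14  -0.761  0.07 ] p[515.94 190.3  112.98] exp8.7
35.67 113.2 f[5.8  0.96 1.4 ] w[ 0.315 -1.365  0.055] p[515.89 190.29 113.02] exp8.6
STOP
```

View pics/wlock.png

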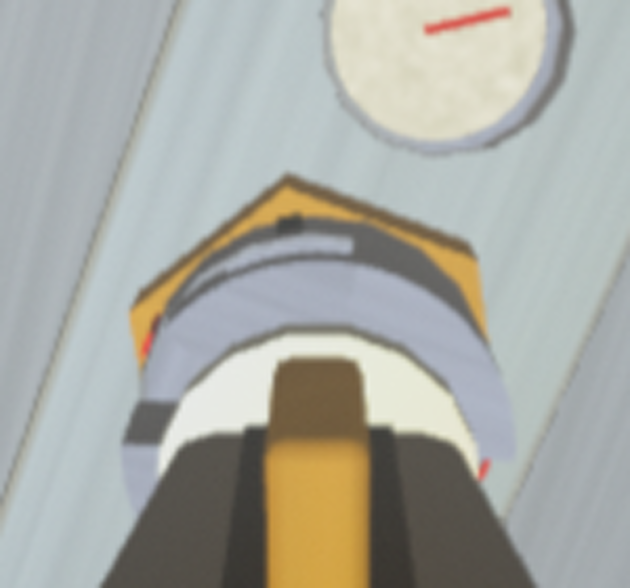

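View pics/slock.png

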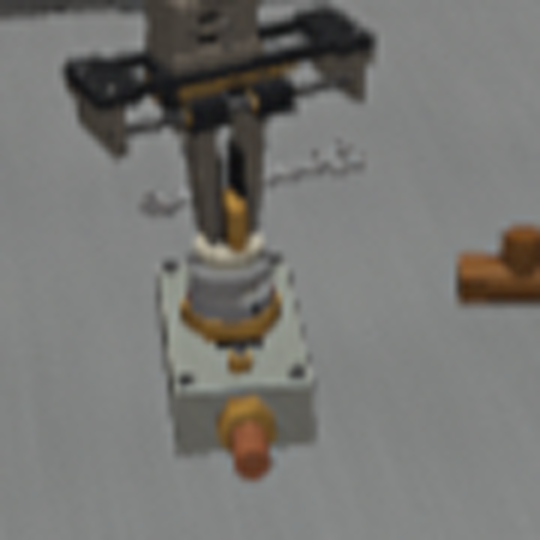

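The lugs have hit the notch tops: hand force collapsed to 1.4 N at 27 mm depth, and the bar is turned past the black mark. I'll relax the side load slightly, let go, then check.

```bash
python3 - <<'E'
from tw import *
robot.servo_line([515.1,190.1,112.6],feed=20)
f,w,s=avg(f0,6); print(s["t"],f.round(2),w.round(3),s["tcp_pos"].round(2))
grip(0.45)
robot.hold(0.2); f,w,s=avg(f0,6); print(s["t"],f.round(2),s["tcp_pos"].round(2),s["grip_width"])
p=s["tcp_pos"]
robot.servo_line([p[0],p[1],150],feed=60)
robot.servo_line([p[0],p[1],235],feed=120); robot.hold(0.2)
i=viewer.camera_info("wrist"); im=viewer.read_camera("wrist"); save("wend",cv2.resize(im[130:250,250:400],(0,0),fx=5,fy=5,interpolation=cv2.INTER_CUBIC)); save("wendfull",im)
np.savez("wend.npz",im=im,**i)
for o in ["orifice_bar","orifice"]:
    for r in viewer.pinpoint(o,"wrist")[:2]:
        w=world(i,r["at"]); print(o,round(r["confidence"],2),w.round(1))
im=viewer.read_camera("top"); save("tend",im)
print(robot.observe()["t"])
E
```

```text
36.125 [5.13 0.98 6.4 ] [ 0.256 -1.291  0.057] [515.83 190.27 112.97]
37.025 [0.55 0.04 2.6 ] [515.09 190.11 112.6 ] 0.4493167163177485
orifice 0.73 [520.3 164.8  88.3]
orifice 0.72 [513.4 190.6  69.9]
39.0583
```

View pics/wend.png

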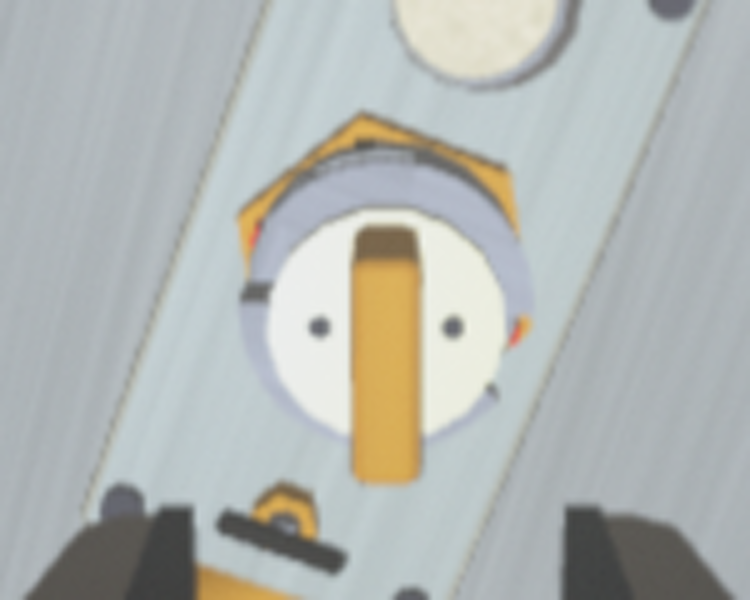

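View pics/tend.png

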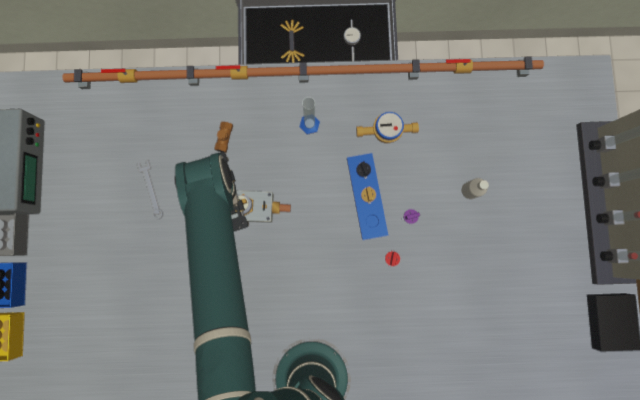

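```bash
python3 - <<'E'
from h import *
d=np.load("wend.npz"); i={k:d[k] for k in("camera_matrix","R","t")}; i["k1"]=float(d["k1"])
P=lambda u,v:(u/5+250-.4,v/5+130-.4)
for z in (104,108.5,113):
    a=onz(i,P(319,327),z);b=onz(i,P(453,327),z);v=b-a
    L=onz(i,P(267,327),z);R=onz(i,P(506,327),z)
    print(z,"mid",((a+b)/2).round(1),"bar ang",np.degrees(np.arctan2(v[1],v[0])).round(1)-90,"hole dist",np.linalg.norm(v).round(1),"cap dia",np.linalg.norm(L-R).round(1))
E
```

```text
104 mid [516.  188.7 104. ] bar ang -72.9 hole dist 25.7 cap dia 45.8
108.5 mid [515.6 189.8 108.5] bar ang -72.9 hole dist 25.3 cap dia 45.1
113 mid [515.3 190.9 113. ] bar ang -72.9 hole dist 24.9 cap dia 44.4
```

```bash
python3 - <<'E'
from h import *
robot.hold(0.3); s=robot.observe(); print(s["t"],s["contact_force"]); robot.job_done()
E
```

```text
39.3583 [ 0.57261964  0.3065478  -0.12604907]
the job is handed in; nothing more can be done
```

The orifice is locked in the bayonet port, and I handed the job in at 39.4 s with the gripper open and about 130 mm clear above it.

- **Insertion:** I gripped it by the brass bar. The spring met the foot at TCP z ≈ 120, and the lug sat centred in its slot. I pressed to 33 mm below the rim at 13.3 N, turned clockwise until the stop torque rose, then eased up. The lugs met the notch tops about 27 mm below the rim.
- **Last checks:** The final wrist picture puts the bar at -72.9°, about 69° from the slots. That is slightly over the nominal 67°, which I put down to measuring error. The cap's apparent size fits the locked height. The wrist force was back to about 0, and the top view showed the bystanders in place, though the arm hid part of the manifold area.
- **Forces:** Force at the port peaked at about 14.7 N, at the stop. While easing up, the side force reached about 6 N and was still about 5 N when I let go. I could not check the ceramic for chips beyond the picture, which showed none on the cap.

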